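Clear the fitter's bench: sort offcuts, stand the files up

TASK

Clear the bench after the fitting job: put every loose offcut into the scrap bin for its material - the bin that already holds a white plastic piece takes the white plastic ones, the bin that already holds a brass piece takes the brass ones, and those two pieces stay in their bins. Stand both files in the aluminium tool cup, blade down and handle up. Leave the V-block and the angle plate where they are.

Things in the scene. Friction and masses are not known exactly. Their poses are not given: they have to be found in the camera images.
- bin_left: blue open scrap bin on the robot's left (+y), fixed to the bench; 220 mm (own x) x 160 mm (own y) x 90 mm high, walls and floor 5 mm. Origin at the centre of its underside, z up. It has no marking of its own: the single piece lying in it at the start shows which material it is for, and this changes from start to start
- bin_right: blue open scrap bin on the robot's right (-y), fixed to the bench; 220 mm (own x) x 160 mm (own y) x 90 mm high, walls and floor 5 mm. Origin at the centre of its underside, z up. It has no marking of its own: the single piece lying in it at the start shows which material it is for, and this changes from start to start
- sample_white: white plastic offcut 70 x 45 x 22 mm already lying in one of the bins: marks that bin as the one for white plastic; it stays there. Origin at its centre
- sample_brass: brass offcut 70 x 40 x 18 mm already lying in the other bin: marks that bin as the one for brass; it stays there. Origin at its centre
- white_block: loose offcut, white plastic (about 0.1 kg): plain block 85 x 40 x 30 mm. Origin at the middle of its overall box; own x along its length, y across it, z up as it lies (flat on the bench at the start, origin 15 mm above it). Grip across y (40 mm). May be absent.
- white_step: loose offcut, white plastic (about 0.1 kg): stepped block 90 x 36 x 32 mm; the half towards +x (x above 5 mm) is only 16 mm high. Origin at the middle of its overall box; own x along its length, y across it, z up as it lies (flat on the bench at the start, origin 16 mm above it). Grip across y (36 mm), x = -10 mm suits. May be absent.
- white_tee: loose offcut, white plastic (about 0.1 kg): flat T, stem 80 x 30 x 24 mm with a cross-bar 56 mm wide (y) and 22 mm long at its -x end (x from -40 to -18 mm). Origin at the middle of its overall box; own x along its length, y across it, z up as it lies (flat on the bench at the start, origin 12 mm above it). Grip the stem across y (30 mm), 5 to 10 mm to the +x side of the origin. May be absent.
- white_plate: loose offcut, white plastic (about 0.1 kg): plain plate 75 x 50 x 18 mm. Origin at the middle of its overall box; own x along its length, y across it, z up as it lies (flat on the bench at the start, origin 9 mm above it). Grip across y (50 mm). May be absent.
- brass_step: loose offcut, yellow brass (about 0.3 kg): stepped block 70 x 30 x 24 mm; the half towards +x (x above 8 mm) is only 12 mm high. Origin at the middle of its overall box; own x along its length, y across it, z up as it lies (flat on the bench at the start, origin 12 mm above it). Grip across y (30 mm), x = -8 mm suits. May be absent.
- brass_bar: loose offcut, yellow brass (about 0.3 kg): plain bar 80 x 25 x 20 mm. Origin at the middle of its overall box; own x along its length, y across it, z up as it lies (flat on the bench at the start, origin 10 mm above it). Grip across y (25 mm). May be absent.
- brass_channel: loose offcut, yellow brass (about 0.3 kg): U-channel 80 x 36 x 26 mm, 6 mm thick, open side up. Origin at the middle of its overall box; own x along its length, y across it, z up as it lies (flat on the bench at the start, origin 13 mm above it). Grip across y over both walls (36 mm). May be absent.
- brass_flat: loose offcut, yellow brass (about 0.3 kg): flat bar 100 x 30 x 12 mm with two dark round spots. Origin at the middle of its overall box; own x along its length, y across it, z up as it lies (flat on the bench at the start, origin 6 mm above it). Grip across y (30 mm). May be absent.
- flat_file: file lying on the bench, red handle roughly towards the robot. Handle: square bar 85 mm long, 20 x 20 mm; blade: flat, 14 x 6 mm, 100 mm long, on the same axis. Origin on the axis at the collar where handle meets blade (10 mm above the bench when lying); own x points from handle to blade tip, so the handle runs from x = -85 mm to 0 and the blade from 0 to 100 mm. About 0.12 kg, heavier at the handle: the blade hangs clear of the bench
- square_file: file lying on the bench, green handle roughly towards the robot. Handle: square bar 85 mm long, 20 x 20 mm; blade: square, 9 x 9 mm, 100 mm long, on the same axis. Origin on the axis at the collar where handle meets blade (10 mm above the bench when lying); own x points from handle to blade tip, so the handle runs from x = -85 mm to 0 and the blade from 0 to 100 mm. About 0.12 kg, heavier at the handle: the blade hangs clear of the bench
- flat_file_tip (a point): blade tip of the red-handled file, on its axis
- square_file_tip (a point): blade tip of the green-handled file, on its axis
- cup: round aluminium tool cup with a black band, fixed to the bench: outer diameter 84 mm, inner 76 mm, 120 mm high, floor 5 mm thick. Origin at the centre of its underside. A file standing in it leans on the rim by up to about 30 degrees
- v_block: dark steel V-block 50 x 70 x 56 mm, bystander: leave it where it is. Origin under its centre
- angle_plate: grey angle plate 60 x 70 x 64 mm, bystander: leave it where it is. Origin under its centre

How it is judged:
By the outcome, as a careful person would: the job done as asked, in the order asked, and still so for the second after the job is handed in, with the robot touching nothing.
Of white_block, white_step, white_tee, white_plate, brass_bar, brass_channel, brass_flat, brass_step only 5 to 7 are there at a start; the rules pass over those that are not, and their reading is None.
At some moment in a run one of white_block, white_step, white_tee, white_plate, brass_bar, brass_channel, brass_flat, brass_step may be knocked a few centimetres aside while the robot is not near it.
It also fails if it takes over 208 s, if anything falls off the work surface, if the arm or the gripper's body presses on something with over 40 N, if the wrist force passes 120 N, or if a joint passes its speed limit or range.

ROBOT

A 6-joint arm with a two-finger parallel gripper is mounted at the origin on the work surface. World frame = base frame: x ahead of the robot, y to its left, z up, the work surface at z = 0. Lengths are in m, angles in rad, forces in N, time in s.
With the tool pointing down it reaches from about 0.3 to 0.775 m from the base axis. Payload 14.6 kg.
Tool frame: the origin (TCP) lies at the very end of the fingers, on their centre line; the grasp point (between the pads) lies 19 mm behind it; x points along the fingers, z is the direction in which the jaws open and shut, and the axes are right-handed (so a half turn about x gives the same grasp; the last joint's range is limited). The gripper opens to 94 mm and grips with 3 to 60 N. Pads are 16 mm wide; open, the fingers measure 119 mm over their backs; the gripper's body (75 mm by 177 mm) begins 78 mm behind the grasp point.
Start: joints at [-1.286, 0.3, 1.521, -0, 1.321, -0.067], TCP at [0.19, -0.516, 0.205] pointing down, gripper open.
Joint ranges: [-3.03, 3.03], [-0.79, 2.21], [0.23, 2.52], [-1.04, 4.18], [0, 3.07], [-2.55, 2.55]. Speed limits (rad/s): [2.22, 2.22, 2.57, 3.14, 3.14, 3.14].

INTERFACE

Orientations are given as [roll, pitch, yaw] about the fixed x, y, z axes, in that order (R = Rz(yaw) Ry(pitch) Rx(roll)).
In Python, from station import ctrl gives the robot as it stands. The module is installed in compiled form; this text tells all that it offers.
- The arm moves only by the tool servo_tool, never from a script. Its argument "motion" is one flat list of numbers, 4 for each row, row after row: the shift along the tool's x, y, z in mm, then the turn about the tool's x in degrees. In form: [dx, dy, dz, roll, dx, dy, dz, roll, ...]. A call has 1 to 20 rows; each row is the pose to reach, as a shift and turn from the pose commanded when the call began, along the tool's axes at that moment; what a row does not reach only later rows make up. A row lasts 1/8 s, in which the tool goes at most 62.5 mm and 10.7 degrees, less where a joint would pass 70% of its speed; a pose out of reach is approached as far as the arm can. A call with a gripper value outside its range is refused whole. "gripper" is the opening, from 0 (shut) to 1 (fully open), set as the call begins (left out, the last holds). The fingers move at their own pace and stop on an object; "force" is the grip in N (left out, the last holds). Time passes only in rows, so rows that repeat a pose let the fingers close. It gives the time, the measured TCP pose, the force and the opening at its end, in the units of the state.
- ctrl.get_obs(): the state, without advancing time (a new reading comes with each control period).
- ctrl.camera(name): name is "side" or "top" or "wrist"; returns a dict with "color" (384x512x3 uint8, red, green, blue), "z_map" (384x512 float32, m along the optical axis (not along the pixel's ray), 0 where there is no reading), "fx", "fy", "cx", "cy" (pixels), "rvec" (rotation vector, rad) and "tvec" (3), from world to camera coordinates, as OpenCV has them. Camera axes: x right, y down, z forward; pixel columns grow to the right and rows downward; lengths in m; the calibration is good to about 2 mm. The wrist camera is an equidistant fisheye: a pixel r from the principal point sees the ray r / f radians off the axis. A picture is of the moment at which its call begins.
- ctrl.hand_in(): hands the job in, once; it reports no verdict.
The state is a dict: "time_s": time; "qpos": joint angles; "joint_vel": joint speeds; "tau": joint torques, N m; "ee_pos": TCP position; "eef_rot": TCP orientation; "force": force on the tool from outside, world axes, zero at the start; "moment": the same for the moment, N m; "grip_width": finger opening in m.
Only numpy, scipy, OpenCV 4.12 (cv2) and the standard library are available. Lean on these libraries where they do the work, as an engineer would, in place of code of your own. Each camera call takes 0.05 s, during which the arm holds its last target.

## Working session

There is one attempt and no reset: what is moved stays moved. The work goes in short steps, Python scripts to look and compute and a tool call to move; the robot and the scene stay as the last step left them, time stands still between calls to the robot, and variables do not carry over. Pictures are saved under pics/ and viewed, and the job is handed in when it is done.

Besides the shell and the picture viewer there is one more tool, called after ">>>" as name(argument=value, ...) on one line, values as JSON. servo_tool: Moves the arm, as the interface text tells. Its arguments: {"type":"object","properties":{"motion":{"type":"array","items":{"type":"number"}},"gripper":{"type":"number"},"force":{"type":"number"}},"required":["motion"]}

```bash
mkdir -p pics; ls
python3 - <<'E'
from station import ctrl
import cv2,numpy as np
o=ctrl.get_obs()
for k,v in o.items(): print(k,np.round(v,3))
for n in ['top','side','wrist']:
    c=ctrl.camera(n); cv2.imwrite(f'pics/{n}0.png',cv2.cvtColor(c['color'],cv2.COLOR_RGB2BGR))
    R=cv2.Rodrigues(np.array(c['rvec']))[0]
    print(n,c['fx'],c['fy'],c['cx'],c['cy'],'pos',(-R.T@np.array(c['tvec']).ravel()).round(3),R[2].round(3))
E
```

```text
pics
time_s 0.0
qpos [-1.286  0.3    1.522 -0.     1.321 -0.067]
joint_vel [-0.001  0.001  0.     0.     0.     0.003]
tau [-1.0000e-03 -5.3181e+01 -3.5274e+01  7.1000e-02  2.4000e-02 -0.0000e+00]
ee_pos [ 0.189 -0.516  0.205]
eef_rot [3.089 1.57  1.87 ]
force [ 0.085  0.487 -1.059]
moment [0.003 0.008 0.05 ]
grip_width 0.094
top 446.5535631190132 446.5535631190132 263.07668560818837 191.45676315832753 pos [ 0.355 -0.016  1.206] [ 0.175  0.012 -0.985]
side 425.62764300541323 425.62764300541323 250.94412401801404 188.39404036557983 pos [ 0.436 -0.958  0.727] [ 0.123  0.811 -0.572]
wrist 297.3186396354542 297.3186396354542 253.29603390361484 189.87937863440112 pos [ 0.267 -0.489  0.384] [-0.265 -0.097 -0.959]
```

View pics/top0.png

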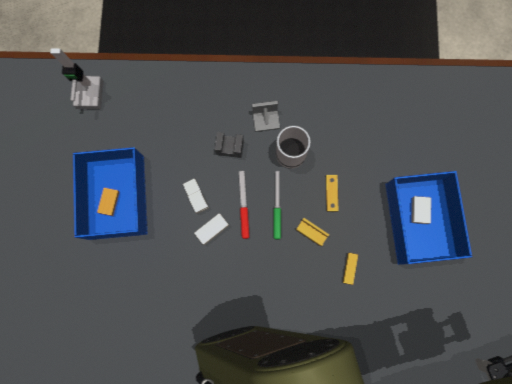

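View pics/side0.png

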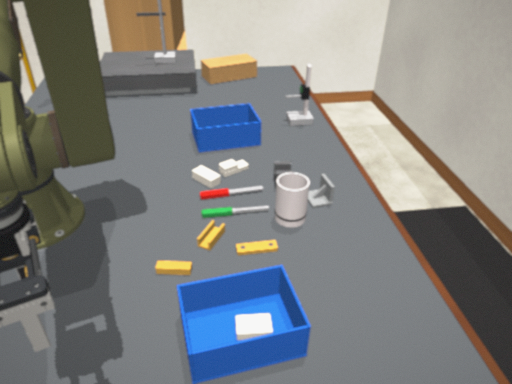

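View pics/wrist0.png

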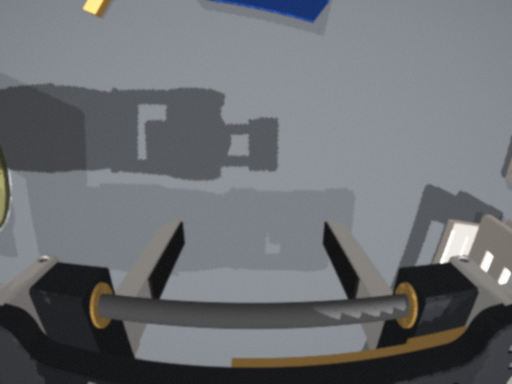

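The left bin holds brass and the right bin holds white. The loose pieces I can see are two white (around px 195,196 and 211,229) and three brass (332,193; 313,231; 350,268). The red and green files lie at about x=244 and x=277, and the cup is at 293,147. Next I'll measure the poses.

```bash
cat > h.py <<'E'
from station import ctrl
import cv2,numpy as np
from scipy.spatial.transform import Rotation as Ro
def cam(n,save=None):
    c=ctrl.camera(n); c['R']=cv2.Rodrigues(np.array(c['rvec'],float))[0]; c['t']=np.array(c['tvec'],float).ravel()
    if save: cv2.imwrite(f'pics/{save}.png',cv2.cvtColor(c['color'],cv2.COLOR_RGB2BGR))
    return c
def world(c):
    v,u=np.mgrid[:384,:512]; z=c['z_map']
    p=np.stack([(u-c['cx'])/c['fx']*z,(v-c['cy'])/c['fy']*z,z],-1)
    w=(p-c['t'])@c['R']; w[z<=0]=np.nan
    return w
def masks(c):
    h=cv2.cvtColor(c['color'],cv2.COLOR_RGB2HSV); H,S,V=[h[...,i].astype(int) for i in range(3)]
    return {'brass':(H>14)&(H<30)&(S>150)&(V>110),'white':(S<40)&(V>175),'red':((H<8)|(H>172))&(S>140)&(V>70),'green':(H>45)&(H<80)&(S>120)&(V>50)}
def find(c,minpx=40):
    w=world(c); out=[]
    for k,m in masks(c).items():
        n,l,s,_=cv2.connectedComponentsWithStats(m.astype(np.uint8),connectivity=8)
        for i in range(1,n):
            if s[i,4]<minpx: continue
            q=w[l==i]; q=q[~np.isnan(q[:,0])]
            if len(q)<20 or np.median(q[:,0])<-.2 or np.median(q[:,0])>.85: continue
            zt=np.percentile(q[:,2],90)
            # top rect by casting onto plane zt for contour
            t=q[q[:,2]>-1]
            r=cv2.minAreaRect((t[:,:2]*1000).astype(np.float32)); (x,y),(a,b),an=r
            if a<b: a,b,an=b,a,an+90
            an=(an+90)%180-90
            out.append((k,x,y,zt*1000,a,b,an,s[i,4]))
    return out
def show(o):
    for k,x,y,z,a,b,an,n in o: print(f'{k:6s} x{x:6.0f} y{y:6.0f} ztop{z:5.0f} L{a:4.0f} W{b:4.0f} ang{an:6.1f} n{n}')
def tool():
    o=ctrl.get_obs(); R=Ro.from_euler('xyz',o['eef_rot']).as_matrix()
    return np.array(o['ee_pos'])*1000,R,o
def plan(x,y,z,ang=None):
    """shift in tool axes to reach world mm TCP; ang = world angle (deg) wanted for jaw axis"""
    p,R,o=tool(); d=R.T@(np.array([x,y,z])-p)
    s=f'shift {d.round(0)}'
    a0=np.degrees(np.arctan2(R[1,2],R[0,2]))
    if ang is not None:
        # roll about tool x (down) : +roll -> world yaw decreases
        t=-(ang-a0); t=(t+90)%180-90
        s+=f' roll {t:.0f} (alt {t-180*np.sign(t):.0f})'
    print(s,'| jaw ang',round(a0,1),'q6',round(float(o['qpos'][5]),2),'tcp',p.round(0),'t',round(o['time_s'],1),'w',round(o['grip_width']*1000,1))
E
python3 - <<'E'
from h import *
p,R,o=tool();print(R.round(3))
c=cam('top'); show(find(c)); w=world(c)
print('bench',w[300,160],w[250,250])
print('bins'); 
h=cv2.cvtColor(c['color'],cv2.COLOR_RGB2HSV); m=(h[...,0]>105)&(h[...,0]<130)&(h[...,1]>180)
for s in (slice(0,256),slice(256,512)):
    mm=np.zeros_like(m); mm[:,s]=m[:,s]; q=w[mm&(w[...,2]>.08)&(w[...,2]<.1)]; print(len(q),cv2.minAreaRect((q[:,:2]*1000).astype(np.float32)),q[:,2].mean())
q=w[130:170,270:315].reshape(-1,3); q=q[(q[:,2]>.112)&(q[:,2]<.13)]; print('cup',len(q),cv2.minEnclosingCircle((q[:,:2]*1000).astype(np.float32)))
E
```

```text
[[-0.     0.939  0.345]
 [ 0.001  0.345 -0.939]
 [-1.     0.    -0.001]]
brass  x   568 y  -188 ztop   15 L  97 W  28 ang   1.5 n349
brass  x   529 y   415 ztop   26 L  65 W  41 ang  -9.7 n344
brass  x   459 y  -135 ztop   27 L  78 W  35 ang  57.1 n397
brass  x   366 y  -235 ztop   23 L  78 W  23 ang -11.1 n286
white  x   817 y   497 ztop   34 L  35 W  19 ang  -1.4 n47
white  x   573 y    55 ztop   16 L  92 W   9 ang   5.2 n113
white  x   551 y   181 ztop   35 L  88 W  33 ang  27.9 n382
white  x   525 y  -426 ztop   30 L  69 W  42 ang  -4.9 n396
white  x   462 y   133 ztop   33 L  82 W  38 ang -49.6 n443
red    x   480 y    47 ztop   22 L  84 W  22 ang   4.9 n241
green  x   482 y   -41 ztop   22 L  83 W  16 ang   1.0 n215
bench [0.27258234 0.26265305 0.00030338] [4.08574322e-01 2.93351010e-02 3.75809641e-05]
bins
804 ((544.6151123046875, 399.1427307128906), (220.0395965576172, 162.1939697265625), 6.523873805999756) 0.08797142778984048
685 ((499.01007080078125, -428.04974365234375), (218.6531219482422, 159.52671813964844), 7.2556843757629395) 0.08762562674148301
cup 159 ((676.7604370117188, -77.07825469970703), 42.1682014465332)
```

Run:
```python
from h import *
plan(366,-235,120,79); plan(366,-235,4,79)
c=cam('top'); w=world(c)
# step height profile
m=masks(c)['white']; 
for (x,y,an) in ((551,181,27.9),(462,133,-49.6)):
    d=w[...,:2]*1000-[x,y]; a=np.radians(an); s=d@[np.cos(a),np.sin(a)]; n=d@[-np.sin(a),np.cos(a)]
    for k in range(-50,50,10):
        q=(s>k)&(s<k+10)&(abs(n)<12); print(k,np.median(w[q][:,2]*1000).round(0) if q.any() else None,end='; ')
    print()
```

```text
shift [  85.  263. -203.] roll 31 (alt -149) | jaw ang -69.8 q6 -0.07 tcp [ 189. -516.  205.] t 0.2 w 94.0
shift [ 201.  263. -203.] roll 31 (alt -149) | jaw ang -69.8 q6 -0.07 tcp [ 189. -516.  205.] t 0.2 w 94.0
-50 18.0; -40 33.0; -30 32.0; -20 33.0; -10 32.0; 0 31.0; 10 16.0; 20 16.0; 30 17.0; 40 15.0; 
-50 2.0; -40 30.0; -30 31.0; -20 30.0; -10 30.0; 0 30.0; 10 30.0; 20 30.0; 30 30.0; 40 1.0;
```

>>> servo_tool(motion=[85, 263, -203, 31, 85, 263, -203, 31, 85, 263, -203, 31, 85, 263, -203, 31, 85, 263, -203, 31, 85, 263, -203, 31, 85, 263, -203, 31, 85, 263, -203, 31, 85, 263, -203, 31], gripper=0.6, force=30)

```text
time_s: 1.38
ee_pos: [0.3661, -0.236, 0.1207]
eef_rot: [0.964, 1.57, -0.797]
force: [-0.5, -0.3, -0.0]
grip_width: 0.0565
```

Run:
```python
from h import *
c=cam('top','t1'); show(find(c)); plan(366,-235,4,79)
cam('wrist','w1')
```

```text
brass  x   569 y  -188 ztop   15 L  98 W  29 ang   1.2 n343
brass  x   529 y   415 ztop   26 L  66 W  40 ang -12.0 n345
brass  x   460 y  -135 ztop   27 L  78 W  35 ang  57.6 n398
white  x   818 y   499 ztop   33 L  39 W  20 ang   9.0 n71
white  x   573 y    55 ztop   16 L  97 W   9 ang   5.0 n119
white  x   551 y   181 ztop   34 L  89 W  34 ang  27.2 n391
white  x   526 y  -426 ztop   30 L  69 W  42 ang  -4.8 n399
white  x   462 y   133 ztop   33 L  83 W  38 ang -49.6 n452
red    x   481 y    47 ztop   23 L  84 W  21 ang   5.3 n239
green  x   482 y   -41 ztop   23 L  83 W  16 ang   0.9 n215
shift [117.  -0.  -1.] roll 0 (alt -180) | jaw ang -100.9 q6 1.1 tcp [ 366. -236.  121.] t 1.4 w 56.4
```

View pics/w1.png

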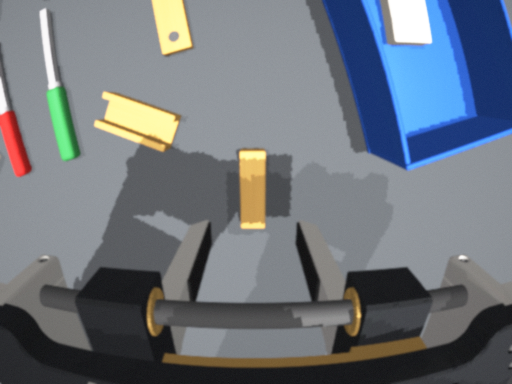

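View pics/t1.png

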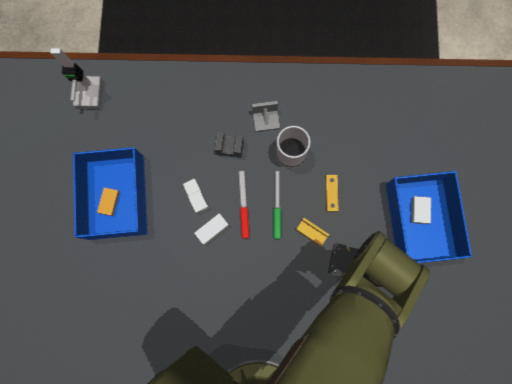

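The bar is centred between the jaws and roughly parallel to the fingers. The rest of the bench matches the earlier view: 5 loose pieces. I'll descend and grip.

>>> servo_tool(motion=[60, 0, 0, 0, 105, 0, 0, 0, 117, 0, 0, 0, 117, 0, 0, 0])

```text
time_s: 1.98
ee_pos: [0.3666, -0.2355, 0.0039]
eef_rot: [-1.88, 1.571, 2.643]
force: [0.9, 0.4, -0.1]
grip_width: 0.0564
```

>>> servo_tool(motion=[0, 0, 0, 0, 0, 0, 0, 0, 0, 0, 0, 0, 0, 0, 0, 0, -60, 0, 0, 0, -120, 0, 0, 0, -180, 0, 0, 0, -180, 0, 0, 0], gripper=0.0, force=40)

```text
time_s: 2.98
ee_pos: [0.3677, -0.236, 0.1871]
eef_rot: [1.108, 1.564, -0.652]
force: [0.6, 0.5, -4.0]
grip_width: 0.025
```

Run:
```python
from h import *
plan(605,395,185,10);plan(605,395,60,10);plan(480,-80,185,10)
```

```text
shift [   1.  114. -664.] roll 69 (alt -111) | jaw ang -100.8 q6 1.11 tcp [ 368. -236.  187.] t 3.0 w 25.0
shift [ 126.  114. -665.] roll 69 (alt -111) | jaw ang -100.8 q6 1.11 tcp [ 368. -236.  187.] t 3.0 w 25.0
shift [   2.   81. -174.] roll 69 (alt -111) | jaw ang -100.8 q6 1.11 tcp [ 368. -236.  187.] t 3.0 w 25.0
```

```bash
cat >> h.py <<'E'
def plan(x,y,z,ang=None,rows=None):
    p,R,o=tool(); d=R.T@(np.array([x,y,z])-p)
    a0=np.degrees(np.arctan2(R[1,2],R[0,2])); q1=np.degrees(np.arctan2(y,x)); best=None
    if ang is not None:
        # candidate rolls with resulting q6 via continuity: dq6 = dq1 + roll
        dq1=q1-np.degrees(o['qpos'][0]); b=-(ang-a0)
        c=[(b+180*k,np.degrees(o['qpos'][5])+dq1+b+180*k) for k in range(-4,5)]
        c=[k for k in c if abs(k[1])<135]; best=min(c,key=lambda k:abs(k[0]))
    print('shift',d.round(0),'roll,q6',None if best is None else np.round(best,0),'rows~',max(np.linalg.norm(d)/62.5,abs(best[0])/10.7 if best else 0).__round__(1),'| jaw',round(a0,1),'tcp',p.round(0),'t',round(o['time_s'],1),'w',round(o['grip_width']*1000,1))
E
python3 - <<'E'
from h import *
plan(605,395,187,10)
E
```

```text
shift [  -1.  114. -664.] roll,q6 [-111.   23.] rows~ 10.8 | jaw -100.8 tcp [ 368. -236.  187.] t 3.0 w 25.0
```

>>> servo_tool(motion=[0, 114, -664, -111, 0, 114, -664, -111, 0, 114, -664, -111, 0, 114, -664, -111, 0, 114, -664, -111, 0, 114, -664, -111, 0, 114, -664, -111, 0, 114, -664, -111, 0, 114, -664, -111, 0, 114, -664, -111, 0, 114, -664, -111, 0, 114, -664, -111, 0, 114, -664, -111, 0, 114, -664, -111])

```text
time_s: 4.72
ee_pos: [0.6033, 0.3945, 0.1833]
eef_rot: [-2.551, 1.57, -2.375]
force: [0.2, 0.2, -3.6]
grip_width: 0.0246
```

Run:
```python
from h import *
plan(605,395,25,10)
```

```text
shift [158.   0.   2.] roll,q6 [ 0. 23.] rows~ 2.5 | jaw 10.1 tcp [603. 395. 183.] t 4.7 w 24.6
```

>>> servo_tool(motion=[60, 0, 0, 0, 120, 0, 0, 0, 158, 0, 0, 0, 158, 0, 0, 0, 158, 0, 0, 0])

```text
time_s: 5.35
ee_pos: [0.6044, 0.3957, 0.0282]
eef_rot: [0.356, 1.567, 0.532]
force: [-0.5, -0.4, -2.2]
grip_width: 0.0247
```

>>> servo_tool(motion=[0, 0, 0, 0, 0, 0, 0, 0, 0, 0, 0, 0, -60, 0, 0, 0, -120, 0, 0, 0, -160, 0, 0, 0, -160, 0, 0, 0], gripper=0.5)

```text
time_s: 6.22
ee_pos: [0.6043, 0.3962, 0.1899]
eef_rot: [0.358, 1.564, 0.535]
force: [0.1, 0.1, -0.9]
grip_width: 0.0469
```

Run:
```python
from h import *
c=cam('top','t2'); show(find(c)); plan(569,-188,120,91); plan(542,177,120,118)
```

```text
brass  x   607 y   393 ztop   28 L  79 W  25 ang -79.1 n234
brass  x   568 y  -189 ztop   14 L  98 W  29 ang   1.4 n345
brass  x   511 y   329 ztop   28 L 197 W  21 ang  61.3 n51
brass  x   459 y  -135 ztop   27 L  78 W  35 ang  57.2 n399
white  x   818 y   498 ztop   33 L  42 W  16 ang  11.5 n58
white  x   573 y    55 ztop   16 L  98 W   9 ang   5.4 n118
white  x   552 y   181 ztop   35 L  90 W  33 ang  28.3 n390
white  x   525 y  -426 ztop   30 L  69 W  42 ang  -5.5 n399
white  x   462 y   133 ztop   33 L  83 W  39 ang -50.1 n453
red    x   481 y    47 ztop   23 L  84 W  22 ang   5.1 n239
green  x   482 y   -41 ztop   22 L  83 W  16 ang   0.9 n215
shift [  66. -569. -137.] roll,q6 [ -81. -109.] rows~ 9.4 | jaw 10.2 tcp [604. 396. 187.] t 6.3 w 46.8
shift [  66. -205.  -99.] roll,q6 [72. 80.] rows~ 6.7 | jaw 10.2 tcp [604. 396. 187.] t 6.3 w 46.8
```

The bar is in the left bin at (607,393). Next is the white step.

>>> servo_tool(motion=[40, -205, -99, 72, 40, -205, -99, 72, 40, -205, -99, 72, 40, -205, -99, 72, 60, -205, -99, 72, 60, -205, -99, 72, 66, -205, -99, 72, 66, -205, -99, 72, 66, -205, -99, 72, 66, -205, -99, 72], gripper=0.65)

```text
time_s: 7.52
ee_pos: [0.542, 0.1764, 0.1194]
eef_rot: [-1.837, 1.571, -2.915]
force: [-0.4, 0.2, -0.6]
grip_width: 0.0609
```

Run:
```python
from h import *
plan(542,177,5,118); cam('wrist','w3')
```

```text
shift [114.   0.  -1.] roll,q6 [ 0. 80.] rows~ 1.8 | jaw -61.7 tcp [542. 176. 119.] t 7.5 w 60.9
```

View pics/w3.png

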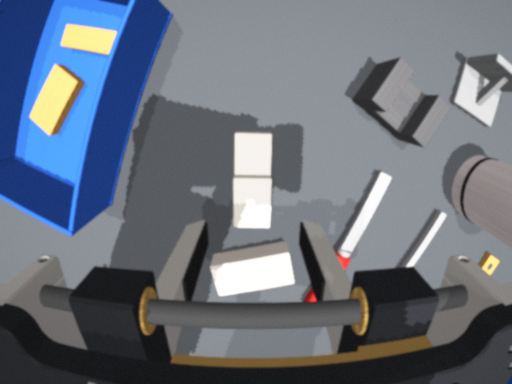

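>>> servo_tool(motion=[60, 0, 0, 0, 105, 0, 0, 0, 114, 0, 0, 0, 114, 0, 0, 0])

```text
time_s: 8.07
ee_pos: [0.5425, 0.1765, 0.0064]
eef_rot: [1.315, 1.57, 0.236]
force: [0.2, 0.6, 0.6]
grip_width: 0.061
```

>>> servo_tool(motion=[0, 0, 0, 0, 0, 0, 0, 0, 0, 0, 0, 0, 0, 0, 0, 0, -60, 0, 0, 0, -120, 0, 0, 0, -180, 0, 0, 0, -180, 0, 0, 0], gripper=0.0)

```text
time_s: 9.07
ee_pos: [0.5437, 0.1768, 0.1903]
eef_rot: [1.328, 1.563, 0.248]
force: [-0.6, -0.2, -2.6]
grip_width: 0.0358
```

Run:
```python
from h import *
plan(430,-425,185,10)
```

```text
shift [   3. -384.  477.] roll,q6 [-72. -55.] rows~ 9.8 | jaw -61.8 tcp [544. 177. 190.] t 9.1 w 35.8
```

>>> servo_tool(motion=[3, -389, 486, -72, 3, -389, 486, -72, 3, -389, 486, -72, 3, -389, 486, -72, 3, -389, 486, -72, 3, -389, 486, -72, 3, -389, 486, -72, 3, -389, 486, -72, 3, -389, 486, -72, 3, -389, 486, -72, 3, -389, 486, -72, 3, -389, 486, -72, 3, -389, 486, -72])

```text
time_s: 10.7
ee_pos: [0.4283, -0.435, 0.1813]
eef_rot: [2.02, 1.569, 2.197]
force: [0.2, -0.5, -1.1]
grip_width: 0.0355
```

Run:
```python
from h import *
plan(430,-435,27,10)
```

```text
shift [154.  -1.   2.] roll,q6 [  0. -55.] rows~ 2.5 | jaw 10.2 tcp [ 428. -435.  181.] t 10.7 w 35.5
```

>>> servo_tool(motion=[60, 0, 12, 0, 120, 0, 12, 0, 154, 0, 12, 0, 154, 0, 12, 0, 154, 0, 12, 0])

```text
time_s: 11.32
ee_pos: [0.4412, -0.4337, 0.0304]
eef_rot: [-1.0, 1.568, -0.822]
force: [0.4, 0.5, -0.8]
grip_width: 0.0358
```

>>> servo_tool(motion=[0, 0, 0, 0, 0, 0, 0, 0, 0, 0, 0, 0, -60, 0, 0, 0, -120, 0, 0, 0, -160, 0, 0, 0, -160, 0, 0, 0], gripper=0.47)

```text
time_s: 12.2
ee_pos: [0.441, -0.4345, 0.1921]
eef_rot: [-1.01, 1.565, -0.833]
force: [-0.0, 0.3, -0.9]
grip_width: 0.0439
```

Run:
```python
from h import *
c=cam('top','t3'); show(find(c)); plan(569,-188,120,91); plan(569,-188,187,91)
```

```text
brass  x   606 y   392 ztop   28 L  78 W  25 ang -80.4 n240
brass  x   568 y  -189 ztop   15 L  97 W  29 ang   1.1 n345
brass  x   529 y   415 ztop   26 L  66 W  39 ang -10.0 n346
brass  x   459 y  -135 ztop   27 L  78 W  35 ang  56.7 n398
white  x   819 y   497 ztop   33 L  41 W  22 ang   1.7 n77
white  x   705 y   -82 ztop  123 L  81 W  72 ang  78.1 n57
white  x   573 y    55 ztop   16 L  97 W  10 ang   5.2 n125
white  x   525 y  -426 ztop   30 L  68 W  42 ang  -5.3 n393
white  x   464 y   135 ztop   33 L  83 W  44 ang -49.0 n457
white  x   444 y  -445 ztop   40 L  50 W  34 ang -79.9 n250
red    x   481 y    47 ztop   23 L  84 W  21 ang   5.4 n240
green  x   482 y   -41 ztop   22 L  83 W  16 ang   1.1 n215
shift [ 69. 219. 170.] roll,q6 [ -81. -109.] rows~ 7.6 | jaw 10.2 tcp [ 440. -434.  189.] t 12.2 w 44.0
shift [  2. 219. 170.] roll,q6 [ -81. -109.] rows~ 7.6 | jaw 10.2 tcp [ 440. -434.  189.] t 12.2 w 44.0
```

>>> servo_tool(motion=[2, 219, 170, -81, 2, 219, 170, -81, 2, 219, 170, -81, 2, 219, 170, -81, 2, 219, 170, -81, 40, 219, 170, -81, 69, 219, 170, -81, 69, 219, 170, -81, 69, 219, 170, -81, 69, 219, 170, -81, 69, 219, 170, -81], gripper=0.6)

```text
time_s: 13.62
ee_pos: [0.5689, -0.188, 0.1195]
eef_rot: [-1.808, 1.571, -0.218]
force: [0.5, -0.7, 0.5]
grip_width: 0.0563
```

Run:
```python
from h import *
plan(568,-189,3,91); c=cam('wrist','w4');cam('side','s4')
```

```text
shift [116.   1.  -1.] roll,q6 [   0. -109.] rows~ 1.9 | jaw 91.1 tcp [ 569. -188.  119.] t 13.6 w 56.3
```

View pics/w4.png

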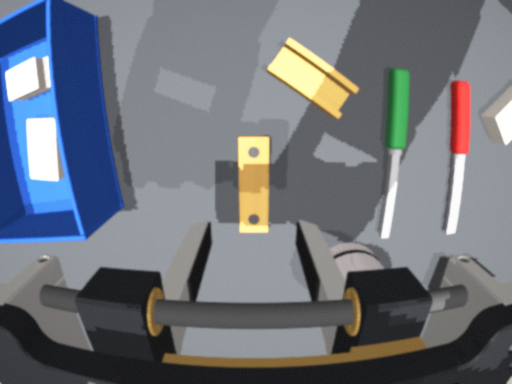

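View pics/s4.png

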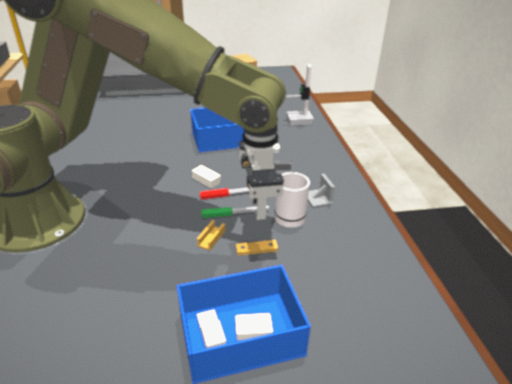

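Both flat and jaws are aligned, and the cup is clear of the gripper body.

>>> servo_tool(motion=[60, 1, 0, 0, 105, 1, 0, 0, 116, 1, -1, 0, 116, 1, -1, 0])

```text
time_s: 14.22
ee_pos: [0.5683, -0.1893, 0.0042]
eef_rot: [-1.944, 1.57, -0.354]
force: [-0.6, 0.0, 0.3]
grip_width: 0.0562
```

>>> servo_tool(motion=[0, 0, 0, 0, 0, 0, 0, 0, 0, 0, 0, 0, 0, 0, 0, 0, -60, 0, 0, 0, -120, 0, 0, 0, -180, 0, 0, 0, -180, 0, 0, 0], gripper=0.0)

```text
time_s: 15.22
ee_pos: [0.5694, -0.1897, 0.1882]
eef_rot: [-1.984, 1.563, -0.393]
force: [0.1, -0.4, -3.3]
grip_width: 0.0294
```

Run:
```python
from h import *
plan(465,385,185,10)
```

```text
shift [  1.  93. 577.] roll,q6 [81. 30.] rows~ 9.3 | jaw 91.2 tcp [ 569. -190.  188.] t 15.2 w 29.4
```

>>> servo_tool(motion=[1, 76, 577, 81, 1, 76, 577, 81, 1, 76, 577, 81, 1, 76, 577, 81, 1, 76, 577, 81, 1, 76, 577, 81, 1, 76, 577, 81, 1, 76, 577, 81, 1, 76, 577, 81, 1, 76, 577, 81, 1, 76, 577, 81, 1, 76, 577, 81, 1, 76, 577, 81])

```text
time_s: 16.85
ee_pos: [0.4806, 0.3851, 0.182]
eef_rot: [-2.555, 1.57, -2.379]
force: [0.1, 0.2, -2.8]
grip_width: 0.0294
```

Run:
```python
from h import *
plan(482,385,33,10)
```

```text
shift [149.  -0.   1.] roll,q6 [ 0. 29.] rows~ 2.4 | jaw 10.1 tcp [481. 385. 182.] t 16.9 w 29.4
```

>>> servo_tool(motion=[60, 0, 0, 0, 120, 0, 0, 0, 149, 0, 0, 0, 149, 0, 0, 0, 149, 0, 0, 0])

```text
time_s: 17.48
ee_pos: [0.4813, 0.3863, 0.0353]
eef_rot: [0.447, 1.568, 0.624]
force: [0.2, -0.0, -2.0]
grip_width: 0.0291
```

>>> servo_tool(motion=[0, 0, 0, 0, 0, 0, 0, 0, 0, 0, 0, 0, -60, 0, 0, 0, -120, 0, 0, 0, -155, 0, 0, 0, -155, 0, 0, 0], gripper=0.42)

```text
time_s: 18.35
ee_pos: [0.4811, 0.3869, 0.1918]
eef_rot: [0.447, 1.565, 0.624]
force: [0.1, 0.6, 0.1]
grip_width: 0.0397
```

Run:
```python
from h import *
c=cam('top','t4'); show(find(c)); plan(463,134,120,40); plan(463,134,187,40)
```

```text
brass  x   606 y   393 ztop   28 L  78 W  24 ang -79.6 n239
brass  x   529 y   415 ztop   26 L  66 W  39 ang -10.6 n349
brass  x   478 y   386 ztop   31 L  96 W  25 ang -80.8 n299
brass  x   459 y  -135 ztop   27 L  78 W  35 ang  57.4 n399
white  x   818 y   497 ztop   33 L  42 W  21 ang   1.0 n76
white  x   706 y   -84 ztop  123 L  81 W  68 ang  74.6 n53
white  x   573 y    55 ztop   17 L  97 W   9 ang   5.4 n117
white  x   525 y  -426 ztop   30 L  68 W  43 ang  -4.1 n399
white  x   462 y   133 ztop   33 L  82 W  38 ang -50.3 n451
white  x   444 y  -444 ztop   40 L  48 W  35 ang -80.2 n244
white  x   436 y  -402 ztop   24 L  37 W  34 ang -79.5 n170
red    x   480 y    47 ztop   22 L  84 W  21 ang   5.6 n239
green  x   482 y   -41 ztop   22 L  83 W  16 ang   1.0 n215
shift [  69. -245.  -62.] roll,q6 [-30. -24.] rows~ 4.2 | jaw 10.2 tcp [481. 386. 189.] t 18.4 w 39.4
shift [   2. -245.  -62.] roll,q6 [-30. -24.] rows~ 4.0 | jaw 10.2 tcp [481. 386. 189.] t 18.4 w 39.4
```

View pics/t4.png

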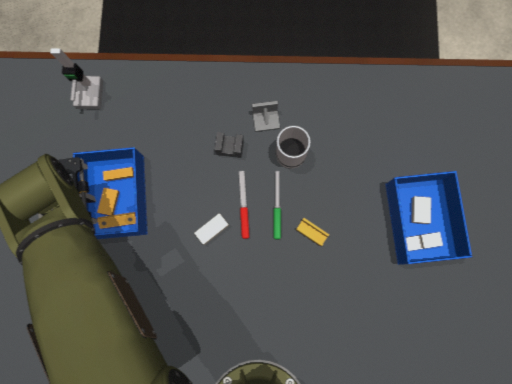

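The three brass pieces are in the left bin and the step is in the right bin. Next is the white block at px (211,229).

>>> servo_tool(motion=[2, -245, -62, -30, 2, -245, -62, -30, 2, -245, -62, -30, 35, -245, -62, -30, 69, -245, -62, -30, 120, -245, -62, -30, 175, -245, -62, -30, 184, -245, -62, -30, 184, -245, -62, -30], gripper=0.7)

```text
time_s: 19.52
ee_pos: [0.4626, 0.1343, 0.0049]
eef_rot: [2.628, 1.57, -2.954]
force: [0.6, 0.1, 0.1]
grip_width: 0.0662
```

>>> servo_tool(motion=[0, 0, 0, 0, 0, 0, 0, 0, 0, 0, 0, 0, 0, 0, 0, 0, -60, 0, 0, 0, -120, 0, 0, 0, -180, 0, 0, 0, -180, 0, 0, 0], gripper=0.0)

```text
time_s: 20.52
ee_pos: [0.4641, 0.1345, 0.1887]
eef_rot: [-0.496, 1.563, 0.204]
force: [0.0, -0.6, -2.4]
grip_width: 0.04
```

Run:
```python
from h import *
plan(550,-428,185,10); plan(450,-150,185,10)
```

```text
shift [   3. -485. -297.] roll,q6 [ 30. -48.] rows~ 9.1 | jaw 40.2 tcp [464. 135. 189.] t 20.5 w 40.0
shift [   3. -208. -194.] roll,q6 [ 30. -28.] rows~ 4.6 | jaw 40.2 tcp [464. 135. 189.] t 20.5 w 40.0
```

Run:
```python
from h import *
plan(525,-426,185,85); plan(525,-426,36,85)
```

```text
shift [   3. -468. -315.] roll,q6 [ -45. -124.] rows~ 9.0 | jaw 40.2 tcp [464. 135. 189.] t 20.5 w 40.0
shift [ 152. -467. -316.] roll,q6 [ -45. -124.] rows~ 9.3 | jaw 40.2 tcp [464. 135. 189.] t 20.5 w 40.0
```

>>> servo_tool(motion=[3, -468, -315, -45, 3, -468, -315, -45, 3, -468, -315, -45, 3, -468, -315, -45, 3, -468, -315, -45, 3, -468, -315, -45, 3, -468, -315, -45, 3, -468, -315, -45, 3, -468, -315, -45, 3, -468, -315, -45, 3, -468, -315, -45, 3, -468, -315, -45])

```text
time_s: 22.02
ee_pos: [0.5234, -0.4258, 0.1801]
eef_rot: [0.834, 1.569, 2.32]
force: [0.4, -0.4, -2.4]
grip_width: 0.04
```

Run:
```python
from h import *
plan(525,-426,36,85)
```

```text
shift [144.  -2.  -0.] roll,q6 [   0. -124.] rows~ 2.3 | jaw 85.2 tcp [ 523. -426.  180.] t 22.0 w 40.0
```

>>> servo_tool(motion=[60, -2, 0, 0, 115, -2, 0, 0, 140, -2, 0, 0, 144, -2, 0, 0, 144, -2, 0, 0, 144, -2, 0, 0])

```text
time_s: 22.78
ee_pos: [0.5262, -0.4271, 0.0392]
eef_rot: [-2.217, 1.568, -0.73]
force: [0.5, 0.2, -0.8]
grip_width: 0.0398
```

>>> servo_tool(motion=[0, 0, 0, 0, 0, 0, 0, 0, 0, 0, 0, 0, -60, 0, 0, 0, -120, 0, 0, 0, -150, 0, 0, 0, -150, 0, 0, 0], gripper=0.53)

```text
time_s: 23.65
ee_pos: [0.5262, -0.4274, 0.1901]
eef_rot: [-2.226, 1.566, -0.74]
force: [-0.5, -0.3, -0.6]
grip_width: 0.05
```

Run:
```python
from h import *
c=cam('top','t5'); show(find(c)); plan(459,-135,120,147); plan(459,-135,187,147)
```

```text
brass  x   606 y   392 ztop   28 L  79 W  24 ang -80.6 n240
brass  x   517 y   393 ztop   30 L 102 W  94 ang   9.6 n663
brass  x   460 y  -135 ztop   27 L  78 W  35 ang  57.4 n400
white  x   818 y   498 ztop   33 L  37 W  22 ang   0.2 n77
white  x   685 y   -67 ztop  122 L 100 W  81 ang  51.1 n83
white  x   573 y    55 ztop   17 L  97 W  10 ang   5.2 n126
red    x   481 y    47 ztop   22 L  84 W  22 ang   5.3 n242
green  x   482 y   -41 ztop   23 L  83 W  16 ang   1.1 n215
shift [ 67.  91. 285.] roll,q6 [118.  17.] rows~ 11.0 | jaw 85.2 tcp [ 526. -427.  188.] t 23.7 w 49.6
shift [  0.  91. 285.] roll,q6 [118.  17.] rows~ 11.0 | jaw 85.2 tcp [ 526. -427.  188.] t 23.7 w 49.6
```

>>> servo_tool(motion=[0, 91, 285, 118, 0, 91, 285, 118, 0, 91, 285, 118, 0, 91, 285, 118, 0, 91, 285, 118, 0, 91, 285, 118, 30, 91, 285, 118, 67, 91, 285, 118, 67, 91, 285, 118, 67, 91, 285, 118, 67, 91, 285, 118, 67, 91, 285, 118, 67, 91, 285, 118, 67, 91, 285, 118], gripper=0.6)

```text
time_s: 25.45
ee_pos: [0.4588, -0.1351, 0.1201]
eef_rot: [-2.967, 1.57, 2.745]
force: [-0.7, -0.2, -0.3]
grip_width: 0.0563
```

Run:
```python
from h import *
cam('wrist','w6'); cam('side','s6');cam('top','t6')
plan(460,-135,5,147)
```

```text
shift [115.   1.   1.] roll,q6 [ 0. 17.] rows~ 1.8 | jaw -32.8 tcp [ 459. -135.  120.] t 25.6 w 56.5
```

View pics/w6.png

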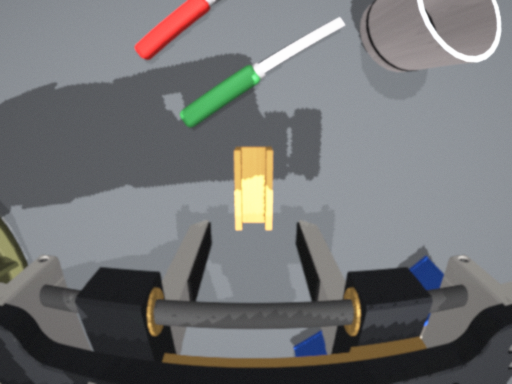

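View pics/s6.png

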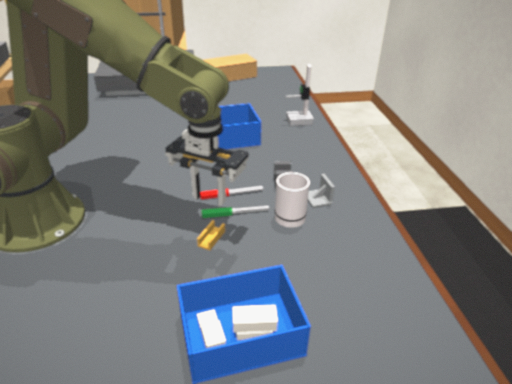

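View pics/t6.png

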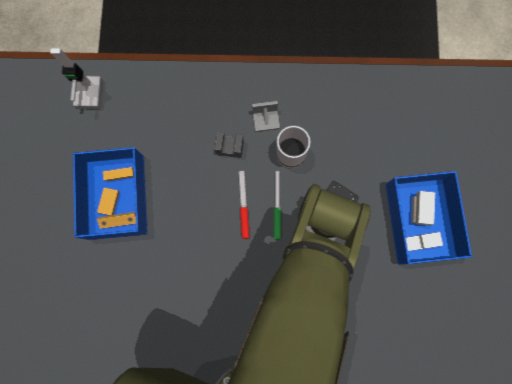

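The block sits flat on the white sample in the right bin, and the channel is centred between the jaws.

>>> servo_tool(motion=[60, 1, 1, 0, 105, 1, 1, 0, 115, 1, 1, 0, 115, 1, 1, 0])

```text
time_s: 26.1
ee_pos: [0.4607, -0.135, 0.0061]
eef_rot: [0.199, 1.571, -0.374]
force: [0.5, -0.4, 0.3]
grip_width: 0.0563
```

>>> servo_tool(motion=[0, 0, 0, 0, 0, 0, 0, 0, 0, 0, 0, 0, 0, 0, 0, 0, -60, 0, 0, 0, -120, 0, 0, 0, -180, 0, 0, 0, -180, 0, 0, 0], gripper=0.0, force=30)

```text
time_s: 27.1
ee_pos: [0.4619, -0.1354, 0.1898]
eef_rot: [0.213, 1.563, -0.36]
force: [0.0, 0.5, -3.2]
grip_width: 0.0356
```

Run:
```python
from h import *
plan(535,385,185,80); plan(529,415,185,10)
```

```text
shift [   4.  477. -221.] roll,q6 [-113.  -44.] rows~ 10.5 | jaw -32.8 tcp [ 462. -135.  190.] t 27.1 w 35.6
shift [   4.  499. -242.] roll,q6 [-43.  28.] rows~ 8.9 | jaw -32.8 tcp [ 462. -135.  190.] t 27.1 w 35.6
```

Run:
```python
from h import *
plan(531,414,185,80)
```

```text
shift [   4.  499. -240.] roll,q6 [-113.  -42.] rows~ 10.5 | jaw -32.8 tcp [ 462. -135.  190.] t 27.1 w 35.6
```

>>> servo_tool(motion=[4, 499, -240, -113, 4, 499, -240, -113, 4, 499, -240, -113, 4, 499, -240, -113, 4, 499, -240, -113, 4, 499, -240, -113, 4, 499, -240, -113, 4, 499, -240, -113, 4, 499, -240, -113, 4, 499, -240, -113, 4, 499, -240, -113, 4, 499, -240, -113, 4, 499, -240, -113])

```text
time_s: 28.72
ee_pos: [0.5291, 0.4143, 0.1806]
eef_rot: [2.319, 1.57, -2.568]
force: [-0.4, -0.4, -3.3]
grip_width: 0.0355
```

Run:
```python
from h import *
plan(531,414,34,80)
```

```text
shift [147.  -2.   0.] roll,q6 [  0. -42.] rows~ 2.3 | jaw 80.0 tcp [529. 414. 181.] t 28.7 w 35.5
```

>>> servo_tool(motion=[60, -2, 0, 0, 115, -2, 0, 0, 140, -2, 0, 0, 147, -2, 0, 0, 147, -2, 0, 0, 147, -2, 0, 0])

```text
time_s: 29.48
ee_pos: [0.5318, 0.4146, 0.036]
eef_rot: [-0.782, 1.569, 0.617]
force: [0.1, 0.4, -2.8]
grip_width: 0.036
```

>>> servo_tool(motion=[0, 0, 0, 0, 0, 0, 0, 0, 0, 0, 0, 0, -60, 0, 0, 0, -120, 0, 0, 0, -150, 0, 0, 0, -150, 0, 0, 0], gripper=0.5)

```text
time_s: 30.35
ee_pos: [0.532, 0.4147, 0.1872]
eef_rot: [-0.791, 1.566, 0.608]
force: [0.2, -0.1, -0.3]
grip_width: 0.0468
```

Run:
```python
from h import *
c=cam('top','t7'); show(find(c)); cam('side','s7')
w=world(c)
for k in ('red','green'):
    m=masks(c)[k]; m=cv2.morphologyEx(m.astype(np.uint8),cv2.MORPH_OPEN,np.ones((2,2)))>0
    q=w[m]; q=q[(q[:,0]>.3)&(q[:,0]<.6)]*1000; print(k,q[:,0].min(),q[:,0].max(), [ (q[(q[:,0]>a)&(q[:,0]<a+20)][:,1].mean().round(1)) for a in (445,465,485,505)])
```

```text
brass  x   594 y   369 ztop   28 L 115 W  58 ang  64.9 n230
brass  x   533 y   412 ztop   49 L  75 W  32 ang -12.3 n213
brass  x   478 y   386 ztop   30 L  96 W  25 ang -79.4 n301
white  x   818 y   497 ztop   33 L  40 W  25 ang  -4.1 n77
white  x   707 y   -76 ztop  122 L  85 W  81 ang  -0.8 n64
white  x   573 y    55 ztop   17 L  98 W  10 ang   5.4 n125
white  x   527 y  -427 ztop   60 L  83 W  38 ang  -4.0 n464
white  x   444 y  -444 ztop   40 L  49 W  35 ang -79.4 n244
white  x   436 y  -402 ztop   24 L  37 W  34 ang -79.3 n171
red    x   481 y    47 ztop   22 L  84 W  21 ang   5.0 n242
green  x   482 y   -41 ztop   23 L  84 W  16 ang   1.0 n215
red 437.56130812375693 519.5891022699841 [np.float64(41.9), np.float64(42.8), np.float64(45.3), np.float64(46.1)]
green 439.04144463903725 518.6177571971693 [np.float64(-44.3), np.float64(-44.3), np.float64(-43.6), np.float64(-43.5)]
```

View pics/t7.png

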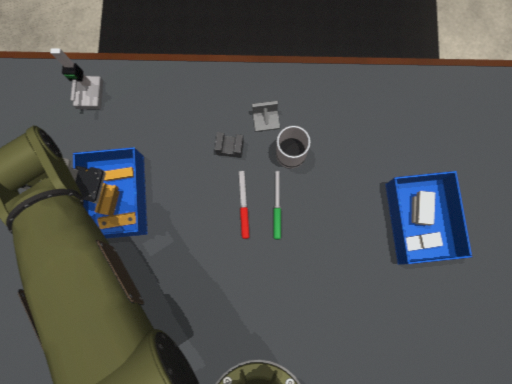

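View pics/s7.png

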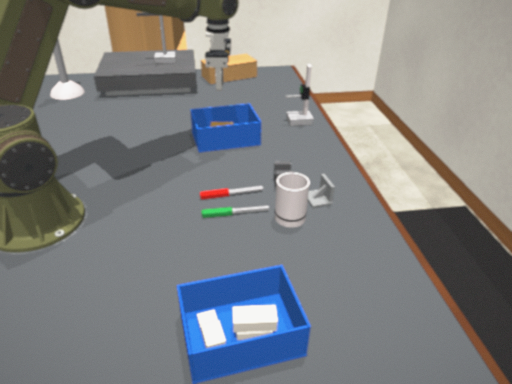

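All offcuts are now in the right bins. The bins stack flat and the files haven't moved. Next I'll grip the red handle near its end at low force, so the file can pivot to hang blade-down.

Run:
```python
from h import *
plan(449,43,120,94); plan(449,43,187,94);plan(449,43,3,94)
```

```text
shift [  64.   17. -380.] roll,q6 [-14. -89.] rows~ 6.2 | jaw 80.2 tcp [531. 414. 183.] t 30.4 w 47.0
shift [  -3.   17. -380.] roll,q6 [-14. -89.] rows~ 6.1 | jaw 80.2 tcp [531. 414. 183.] t 30.4 w 47.0
shift [ 181.   17. -379.] roll,q6 [-14. -89.] rows~ 6.7 | jaw 80.2 tcp [531. 414. 183.] t 30.4 w 47.0
```

>>> servo_tool(motion=[0, 17, -380, -14, 0, 17, -380, -14, 0, 17, -380, -14, 0, 17, -380, -14, 30, 17, -380, -14, 64, 17, -380, -14, 64, 17, -380, -14, 120, 17, -380, -14, 170, 17, -380, -14, 180, 17, -380, -14, 180, 17, -380, -14], gripper=0.5)

```text
time_s: 31.82
ee_pos: [0.4494, 0.0428, 0.0045]
eef_rot: [1.507, 1.57, -3.133]
force: [-0.1, -0.2, 0.1]
grip_width: 0.0469
```

>>> servo_tool(motion=[0, 0, 0, 0, 0, 0, 0, 0, 0, 0, 0, 0, 0, 0, 0, 0, 0, 0, 0, 0, -10, 0, 0, 0, -20, 0, 0, 0, -30, 0, 0, 0, -40, 0, 0, 0, -50, 0, 0, 0, -60, 0, 0, 0, -70, 0, 0, 0, -80, 0, 0, 0, -80, 0, 0, 0], gripper=0.0, force=4)

```text
time_s: 33.58
ee_pos: [0.4499, 0.0427, 0.0852]
eef_rot: [-1.618, 1.57, 0.025]
force: [-0.7, -0.0, -0.2]
grip_width: 0.02
```

Run:
```python
from h import *
plan(449,43,187,94); c=cam('side','s8'); cam('wrist','w8')
```

```text
shift [-102.    1.    0.] roll,q6 [  0. -89.] rows~ 1.6 | jaw 94.2 tcp [450.  43.  85.] t 33.6 w 20.0
```

View pics/s8.png

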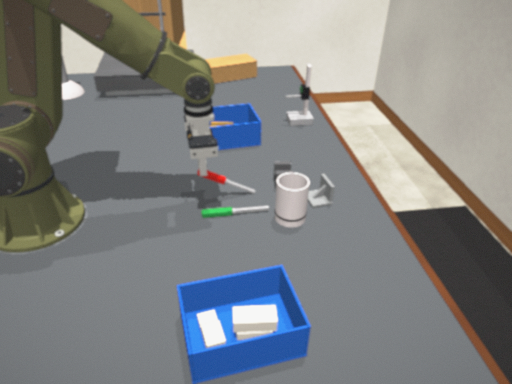

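View pics/w8.png

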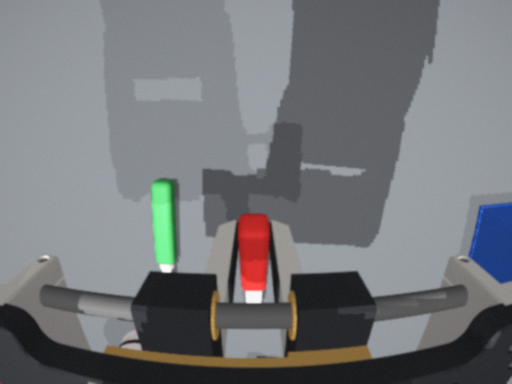

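The handle is held and the blade is drooping, so the pivot works. I'll keep lifting.

>>> servo_tool(motion=[-12, 0, 0, 0, -24, 0, 0, 0, -36, 0, 0, 0, -48, 0, 0, 0, -60, 0, 0, 0, -72, 0, 0, 0, -84, 0, 0, 0, -96, 0, 0, 0, -108, 0, 0, 0, -120, 0, 0, 0, -130, 0, 0, 0, -130, 0, 0, 0])

```text
time_s: 35.17
ee_pos: [0.4498, 0.0427, 0.2151]
eef_rot: [-1.603, 1.57, 0.041]
force: [0.2, 0.7, -1.8]
grip_width: 0.0197
```

```bash
cat >> h.py <<'E'
def axis(col,c=None):
    """fit file handle axis from side view depth"""
    c=c or cam('side'); w=world(c); q=w[masks(c)[col]]; q=q[~np.isnan(q[:,0])]*1000
    q=q[np.all(abs(q-np.median(q,0))<90,1)]
    m=q.mean(0); u,s,v=np.linalg.svd(q-m); d=v[0]*np.sign(-v[0][2]); t=(q-m)@d
    print(col,'n',len(q),'mid',m.round(0),'dir',d.round(2),'tilt from vertical',np.degrees(np.arccos(-d[2])).round(1),'ends',(m+d*t.min()).round(0),(m+d*t.max()).round(0))
E
python3 - <<'E'
from h import *
c=cam('side','s9'); axis('red',c); plan(449,43,230,94)
E
```

```text
red n 129 mid [475.  35. 191.] dir [ 0.71  0.06 -0.7 ] tilt from vertical 45.3 ends [439.  32. 227.] [498.  37. 169.]
shift [-15.   1.   0.] roll,q6 [  0. -89.] rows~ 0.2 | jaw 94.2 tcp [450.  43. 215.] t 35.2 w 20.3
```

View pics/s9.png

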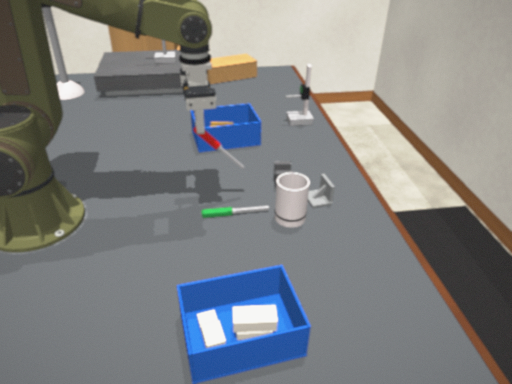

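>>> servo_tool(motion=[0, 0, 0, 0, 0, 0, 0, 0, -15, 0, 0, 0, -30, 0, 0, 0, -30, 0, 0, 0, -30, 0, 0, 0], force=3, gripper=0.0)

```text
time_s: 35.98
ee_pos: [0.4495, 0.0427, 0.2443]
eef_rot: [1.36, 1.571, 3.004]
force: [-0.2, -0.9, -1.3]
grip_width: 0.0201
```

Run:
```python
from h import *
c=cam('side'); axis('red',c); plan(620,-77,260,94)
```

```text
red n 124 mid [461.  34. 215.] dir [ 0.45  0.04 -0.89] tilt from vertical 26.7 ends [440.  32. 258.] [476.  35. 185.]
shift [ -16. -161. -132.] roll,q6 [   0. -101.] rows~ 3.3 | jaw 94.2 tcp [449.  43. 244.] t 36.0 w 20.4
```

Lowering the grip to 3 N let the blade droop to about 27° from vertical. I'll firm up the grip, lift, and go over the cup.

>>> servo_tool(motion=[0, 0, 0, 0, 0, 0, 0, 0, -30, 0, 0, 0, -56, 0, 0, 0, -56, -40, -28, 0, -56, -80, -56, 0, -56, -120, -84, 0, -56, -155, -115, 0, -56, -170, -126, 0, -56, -170, -126, 0, -56, -170, -126, 0, -56, -170, -126, 0], force=25, gripper=0.0)

```text
time_s: 37.52
ee_pos: [0.6278, -0.07, 0.301]
eef_rot: [-1.758, 1.57, -0.114]
force: [0.0, -0.1, -0.6]
grip_width: 0.0198
```

```bash
cat >> h.py <<'E'
def blade(c,lo,hi):
    "bright low-sat pixels in box, world mm"
    w=world(c)*1000; h=cv2.cvtColor(c['color'],cv2.COLOR_RGB2HSV)
    m=(h[...,1]<50)&(h[...,2]>120)&np.all((w>lo)&(w<hi),-1)
    q=w[m]; vu=np.argwhere(m)
    if len(q)<5: print('none',len(q));return
    k=q[:,2].argmin(); print('blade n',len(q),'low',q[k].round(0),'px',vu[k][::-1],'high',q[q[:,2].argmax()].round(0))
E
python3 - <<'E'
from h import *
c=cam('side','s10'); axis('red',c); plan(620,-77,161,94)
blade(c,[620,-150,127],[760,0,260]); t=cam('top','t10'); blade(t,[620,-150,127],[760,0,260])
E
```

```text
red n 171 mid [637. -79. 274.] dir [ 0.46  0.   -0.89] tilt from vertical 27.2 ends [616. -79. 315.] [654. -79. 242.]
shift [140.   8.  -6.] roll,q6 [   0. -101.] rows~ 2.2 | jaw 94.2 tcp [628. -70. 301.] t 37.6 w 19.5
blade n 97 low [696. -69. 146.] px [300 170] high [632. -68. 260.]
none 0
```

View pics/s10.png

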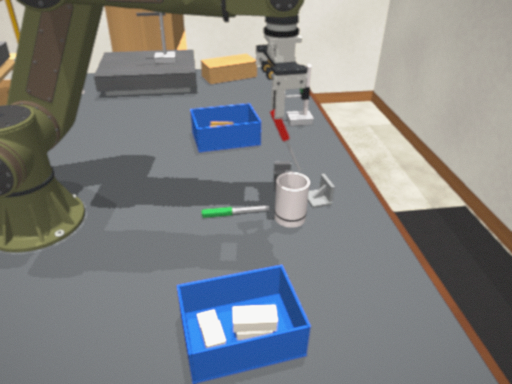

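View pics/t10.png

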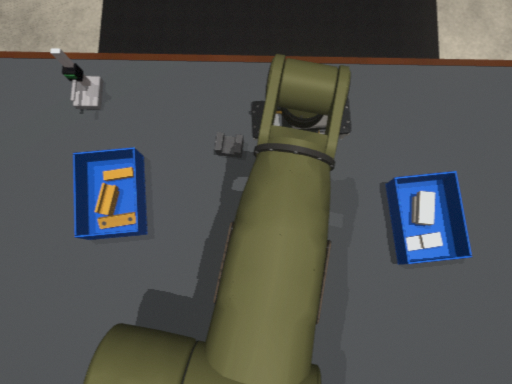

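The tip measures (696,-69,146), inside the cup's circle. I'll shift 12 mm in +x, lower, and release near the floor.

>>> servo_tool(motion=[0, -12, 0, 0, 0, -12, 0, 0, 30, -12, 0, 0, 60, -12, 0, 0, 90, -12, 0, 0, 115, -12, 0, 0, 125, -12, 0, 0, 125, -12, 0, 0])

```text
time_s: 38.62
ee_pos: [0.64, -0.0697, 0.1756]
eef_rot: [1.378, 1.571, 3.022]
force: [-0.1, 0.4, -0.8]
grip_width: 0.0199
```

Run:
```python
from h import *
c=cam('side','s11'); axis('red',c); plan(620,-77,161,94)
im=c['color'][60:240,210:380]; cv2.imwrite('pics/s11c.png',cv2.cvtColor(cv2.resize(im,None,fx=4,fy=4)[:600],cv2.COLOR_RGB2BGR)[:600,:680])
```

```text
red n 136 mid [649. -79. 151.] dir [ 0.46 -0.01 -0.89] tilt from vertical 27.5 ends [628. -78. 190.] [666. -79. 117.]
shift [15. 21. -6.] roll,q6 [   0. -101.] rows~ 0.4 | jaw 94.2 tcp [640. -70. 176.] t 38.7 w 19.9
```

View pics/s11c.png

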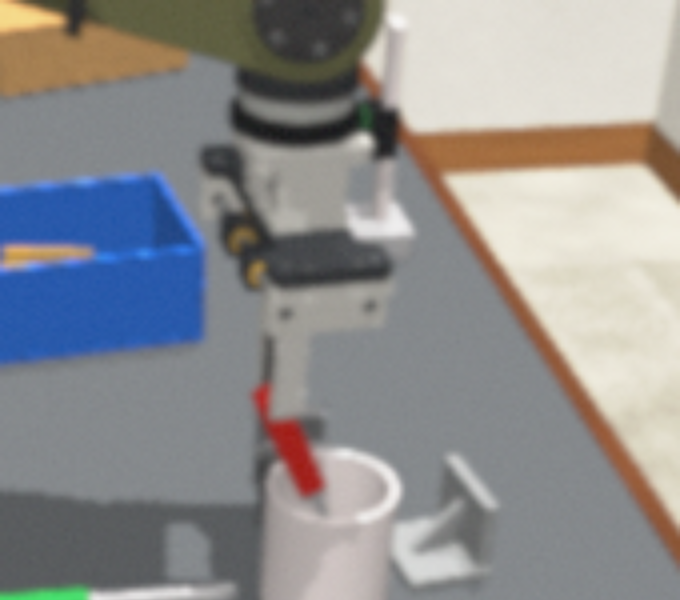

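The file is inside the cup with its handle crossing the rim. I'll release it and go up.

>>> servo_tool(motion=[0, 0, 0, 0, 0, 0, 0, 0, 0, 0, 0, 0, 0, 0, 0, 0, -20, 0, 0, 0, -50, 0, 0, 0, -100, 0, 0, 0, -130, 0, 0, 0, -130, 100, 0, 0, -130, 180, 0, 0, -130, 180, 0, 0], gripper=0.45)

```text
time_s: 40.05
ee_pos: [0.4586, -0.0828, 0.3054]
eef_rot: [-2.107, 1.57, -0.463]
force: [0.6, -0.6, -0.2]
grip_width: 0.0421
```

Run:
```python
from h import *
c=cam('side','s12'); axis('red',c); axis('green',c)
t=cam('top'); show(find(t)); plan(449,-43,150,91); plan(449,-43,3,91)
im=c['color'][60:240,210:380]; cv2.imwrite('pics/s12c.png',cv2.cvtColor(cv2.resize(im,None,fx=4,fy=4)[:600],cv2.COLOR_RGB2BGR)[:600,:680])
```

```text
red n 181 mid [640. -81. 145.] dir [ 0.48 -0.01 -0.88] tilt from vertical 28.8 ends [625. -80. 174.] [664. -82. 103.]
green n 228 mid [481. -47.  14.] dir [-1.   -0.02 -0.01] tilt from vertical 89.6 ends [520. -47.  15.] [441. -48.  14.]
brass  x   605 y   393 ztop   28 L  79 W  23 ang -80.3 n240
brass  x   535 y   427 ztop   53 L  74 W   7 ang  -8.8 n58
brass  x   532 y   410 ztop   50 L  76 W  33 ang -10.8 n275
brass  x   479 y   385 ztop   31 L  95 W  27 ang -81.0 n320
white  x   818 y   497 ztop   33 L  38 W  21 ang   1.6 n78
white  x   706 y   -84 ztop  123 L  81 W  68 ang  75.9 n55
white  x   527 y  -427 ztop   60 L  84 W  39 ang  -4.8 n463
white  x   444 y  -444 ztop   40 L  48 W  35 ang -79.9 n244
white  x   436 y  -401 ztop   24 L  36 W  34 ang -79.4 n170
red    x   647 y   -77 ztop  174 L  55 W  32 ang  -4.2 n116
shift [156.   6.  40.] roll,q6 [  3. -96.] rows~ 2.6 | jaw 94.1 tcp [457. -83. 306.] t 40.1 w 42.5
shift [303.   6.  41.] roll,q6 [  3. -96.] rows~ 4.9 | jaw 94.1 tcp [457. -83. 306.] t 40.1 w 42.5
```

View pics/s12c.png

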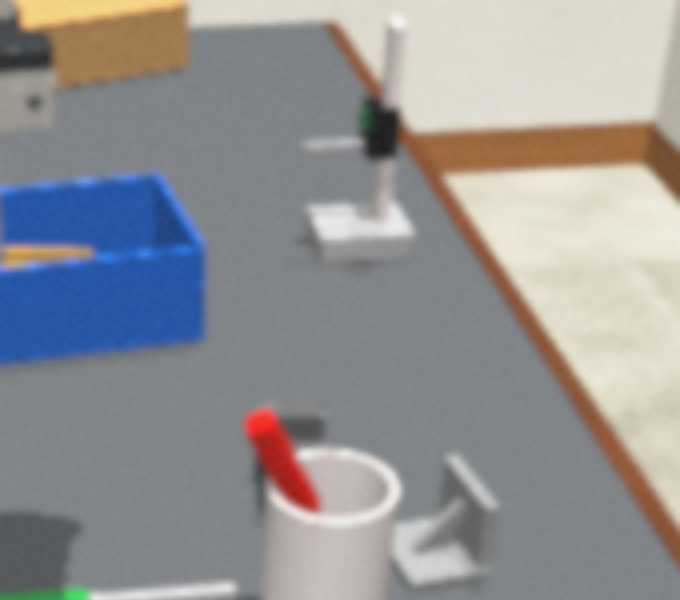

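Red is standing in the cup, leaning about 29° on the near rim with its handle up. Now the same for the green file.

>>> servo_tool(motion=[60, 6, 42, 3, 120, 6, 42, 3, 180, 6, 42, 3, 240, 6, 42, 3, 290, 6, 42, 3, 303, 6, 42, 3, 303, 6, 42, 3], gripper=0.5)

```text
time_s: 41.02
ee_pos: [0.4524, -0.0414, 0.0029]
eef_rot: [1.314, 1.571, 2.905]
force: [-0.3, -0.4, 0.2]
grip_width: 0.0472
```

>>> servo_tool(motion=[0, 0, 0, 0, 0, 0, 0, 0, 0, 0, 0, 0, 0, 0, 0, 0, 0, 0, 0, 0, -10, 0, 0, 0, -20, 0, 0, 0, -30, 0, 0, 0, -40, 0, 0, 0, -60, 0, 0, 0, -80, 0, 0, 0, -100, 0, 0, 0, -120, 0, 0, 0, -140, 0, 0, 0, -160, 0, 0, 0, -180, 0, 0, 0, -200, 0, 0, 0, -210, 0, 0, 0, -210, 0, 0, 0], gripper=0.0, force=4)

```text
time_s: 43.4
ee_pos: [0.4517, -0.0414, 0.2128]
eef_rot: [-1.735, 1.57, -0.144]
force: [-1.3, 0.2, -2.2]
grip_width: 0.0199
```

>>> servo_tool(motion=[0, 0, 0, 0, 0, 0, 0, 0, -30, 0, 0, 0, -60, 0, 0, 0, -60, 0, 0, 0, -90, 0, 0, 0, -90, 0, 0, 0, -90, 0, 0, 0], gripper=0.0, force=3)

```text
time_s: 44.4
ee_pos: [0.4513, -0.0413, 0.3006]
eef_rot: [1.362, 1.569, 2.953]
force: [0.5, -0.1, -2.2]
grip_width: 0.02
```

Run:
```python
from h import *
c=cam('side','s13'); axis('green',c); plan(620,-100,310,91)
```

```text
green n 145 mid [460. -51. 271.] dir [ 0.35 -0.01 -0.93] tilt from vertical 20.8 ends [443. -51. 318.] [471. -51. 243.]
shift [ -10. -167.  -62.] roll,q6 [   0. -100.] rows~ 2.9 | jaw 91.2 tcp [451. -41. 301.] t 44.5 w 19.9
```

View pics/s13.png

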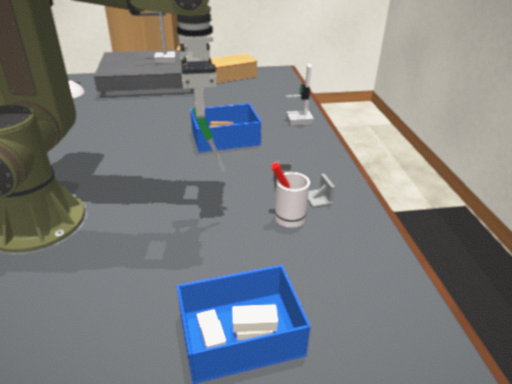

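>>> servo_tool(motion=[20, 0, 0, 0, 45, 0, 0, 0, 70, 0, 0, 0, 80, 0, 0, 0, 80, 0, 0, 0, 20, 0, 0, 0, 20, 0, 0, 0, -40, 0, 0, 0, -40, 0, 0, 0, -40, 0, 0, 0])

```text
time_s: 45.7
ee_pos: [0.4515, -0.0413, 0.3417]
eef_rot: [1.364, 1.57, 2.955]
force: [-0.0, 0.2, -1.9]
grip_width: 0.0201
```

Run:
```python
from h import *
c=cam('side','s14'); axis('green',c); plan(620,-100,310,91)
```

```text
green n 161 mid [455. -51. 311.] dir [ 0.26  0.01 -0.97] tilt from vertical 15.1 ends [442. -52. 359.] [463. -51. 280.]
shift [  31. -167.  -62.] roll,q6 [   0. -100.] rows~ 2.9 | jaw 91.2 tcp [451. -41. 341.] t 45.8 w 20.0
```

>>> servo_tool(motion=[20, 0, 0, 0, 45, 0, 0, 0, 70, 0, 0, 0, 90, 0, 0, 0, 100, 0, 0, 0, 100, 0, 0, 0, 38, 0, 0, 0, 38, 0, 0, 0, -20, 0, 0, 0, -20, 0, 0, 0, -20, 0, 0, 0])

```text
time_s: 47.12
ee_pos: [0.4515, -0.0413, 0.3616]
eef_rot: [1.373, 1.57, 2.964]
force: [0.6, 0.5, -1.4]
grip_width: 0.0201
```

Run:
```python
from h import *
c=cam('side','s14'); axis('green',c); plan(655,-100,340,91)
```

```text
green n 168 mid [453. -51. 332.] dir [ 0.24 -0.   -0.97] tilt from vertical 14.0 ends [442. -51. 378.] [461. -52. 301.]
shift [  21. -202.  -63.] roll,q6 [   0. -100.] rows~ 3.4 | jaw 91.2 tcp [451. -41. 361.] t 47.2 w 19.9
```

Tilt is now 14°. I'll firm the grip and go over the cup, beside red.

>>> servo_tool(motion=[0, 0, 0, 0, 0, 0, 0, 0, 0, -50, -16, 0, 0, -100, -32, 0, 0, -150, -45, 0, 0, -195, -58, 0, 0, -209, -60, 0, 0, -209, -60, 0, 0, -209, -60, 0, 0, -209, -60, 0], force=25, gripper=0.0)

```text
time_s: 48.42
ee_pos: [0.6613, -0.097, 0.3633]
eef_rot: [-1.772, 1.57, -0.181]
force: [0.6, 1.1, -1.5]
grip_width: 0.02
```

Run:
```python
from h import *
c=cam('side','s15'); axis('green',c); axis('red',c); plan(662,-97,188,91)
blade(c,[660,-150,150],[760,0,290])
```

```text
green n 183 mid [ 660. -107.  337.] dir [ 0.25 -0.01 -0.97] tilt from vertical 14.6 ends [ 649. -106.  380.] [ 669. -107.  303.]
red n 182 mid [641. -81. 145.] dir [ 0.46 -0.02 -0.89] tilt from vertical 27.7 ends [626. -80. 173.] [664. -82. 101.]
shift [175.  -0.  -0.] roll,q6 [  0. -99.] rows~ 2.8 | jaw 91.2 tcp [661. -97. 363.] t 48.5 w 19.6
blade n 151 low [683. -98. 199.] px [299 158] high [ 672. -103.  288.]
```

View pics/s15.png

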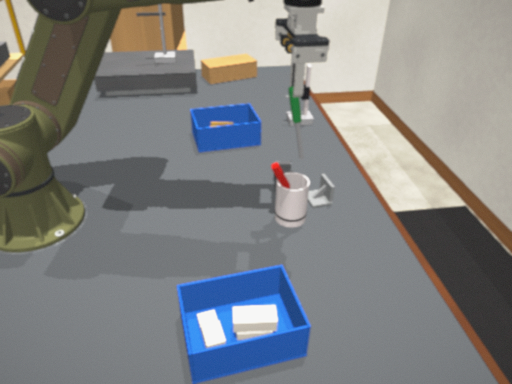

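>>> servo_tool(motion=[30, -5, 0, 0, 60, -5, 0, 0, 90, -5, 0, 0, 120, -5, 0, 0, 145, -5, 0, 0, 165, -5, 0, 0, 175, -5, 0, 0, 175, -5, 0, 0])

```text
time_s: 49.48
ee_pos: [0.6666, -0.097, 0.1875]
eef_rot: [1.405, 1.57, 2.996]
force: [-0.4, 0.2, -1.8]
grip_width: 0.0202
```

Run:
```python
from h import *
c=cam('side','s16'); axis('green',c); axis('red',c); plan(662,-97,188,91); print(ctrl.get_obs()['force'])
im=c['color'][60:240,210:380]; cv2.imwrite('pics/s16c.png',cv2.cvtColor(cv2.resize(im,None,fx=4,fy=4)[:600],cv2.COLOR_RGB2BGR)[:600,:680])
```

```text
green n 125 mid [ 666. -107.  162.] dir [ 0.25 -0.02 -0.97] tilt from vertical 14.3 ends [ 654. -106.  206.] [ 675. -108.  126.]
red n 179 mid [641. -81. 143.] dir [ 0.47  0.01 -0.88] tilt from vertical 27.9 ends [626. -82. 173.] [663. -81. 102.]
shift [0. 5. 0.] roll,q6 [  0. -99.] rows~ 0.1 | jaw 91.2 tcp [667. -97. 188.] t 49.5 w 20.1
[ 0.44186235  0.47498309 -0.89997841]
```

View pics/s16c.png

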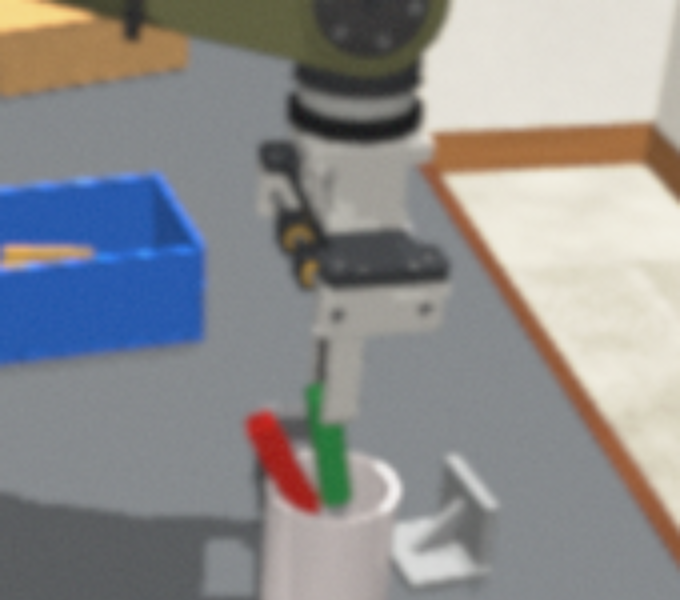

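Green is inside the cup beside red, with no contact force. I'll release and withdraw.

>>> servo_tool(motion=[6, 0, 0, 0, 6, 0, 0, 0])

```text
time_s: 49.78
ee_pos: [0.6667, -0.097, 0.1813]
eef_rot: [1.355, 1.571, 2.946]
force: [-0.2, -1.5, -0.5]
grip_width: 0.0197
```

>>> servo_tool(motion=[0, 0, 0, 0, 0, 0, 0, 0, 0, 0, 0, 0, 0, 0, 0, 0, -20, 0, 0, 0, -50, 0, 0, 0, -100, 0, 0, 0, -150, 0, 0, 0, -150, 100, 0, 0, -150, 200, 0, 0, -150, 280, 0, 0, -150, 280, 0, 0, -150, 280, 0, 0], gripper=0.42)

```text
time_s: 51.4
ee_pos: [0.3846, -0.1025, 0.332]
eef_rot: [-1.949, 1.569, -0.359]
force: [-0.3, -0.0, 0.6]
grip_width: 0.0393
```

Run:
```python
from h import *
c=cam('side','s17'); axis('green',c); axis('red',c)
t=cam('top','t17'); show(find(t)); w=world(t)
q=w[125:165,210:285].reshape(-1,3); print(ctrl.get_obs()['time_s'])
im=c['color'][60:240,210:380]; cv2.imwrite('pics/s17c.png',cv2.cvtColor(cv2.resize(im,None,fx=4,fy=4)[:600],cv2.COLOR_RGB2BGR)[:600,:680])
```

```text
green n 159 mid [ 648. -102.  156.] dir [ 0.34 -0.08 -0.94] tilt from vertical 20.5 ends [ 638. -100.  183.] [ 663. -105.  116.]
red n 78 mid [632. -80. 154.] dir [ 0.34 -0.1  -0.94] tilt from vertical 20.5 ends [625. -78. 173.] [646. -85. 114.]
brass  x   606 y   392 ztop   28 L  78 W  23 ang -79.4 n240
brass  x   535 y   427 ztop   52 L  74 W   8 ang -11.2 n58
brass  x   533 y   410 ztop   50 L  76 W  33 ang -10.8 n276
brass  x   478 y   386 ztop   31 L  96 W  26 ang -80.9 n319
white  x   819 y   499 ztop   33 L  41 W  20 ang   4.8 n76
white  x   707 y   -83 ztop  122 L  81 W  68 ang  76.5 n53
white  x   527 y  -426 ztop   60 L  84 W  39 ang  -5.5 n463
white  x   444 y  -444 ztop   39 L  48 W  35 ang -80.0 n244
white  x   436 y  -402 ztop   24 L  37 W  34 ang -79.4 n170
red    x   653 y   -72 ztop  174 L  67 W  19 ang   4.8 n116
green  x   651 y   -90 ztop  183 L  38 W  17 ang  18.6 n68
51.5
```

View pics/s17c.png

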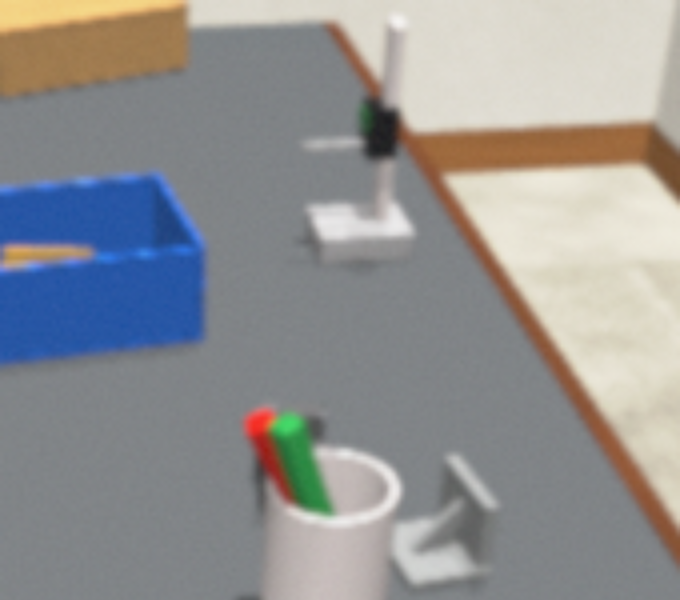

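View pics/t17.png

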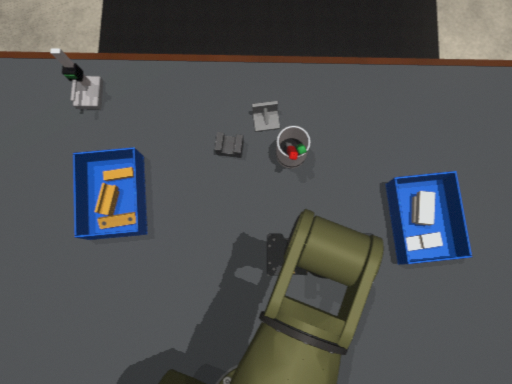

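View pics/s17.png

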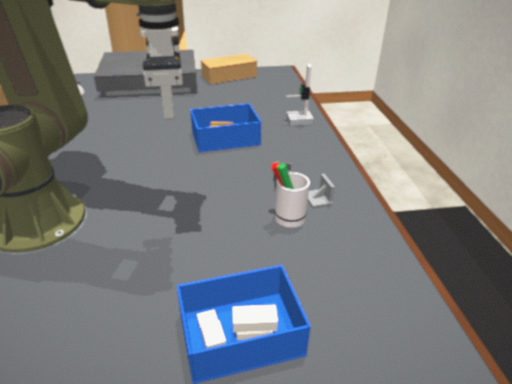

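Both files stand in the cup with handles up. The bench is clear and the V-block and angle plate haven't visibly moved. I'll do a brief settle and recheck, then hand in.

>>> servo_tool(motion=[0, 0, 0, 0, 0, 0, 0, 0, 0, 0, 0, 0, 0, 0, 0, 0, 0, 0, 0, 0, 0, 0, 0, 0, 0, 0, 0, 0, 0, 0, 0, 0])

```text
time_s: 52.5
ee_pos: [0.3869, -0.1027, 0.3315]
eef_rot: [-1.826, 1.571, -0.235]
force: [0.4, 0.0, -0.9]
grip_width: 0.0395
```

Run:
```python
from h import *
c=cam('side'); axis('green',c); axis('red',c); t=cam('top'); show(find(t))
a=cv2.imread('pics/top0.png').astype(int); b=cv2.cvtColor(t['color'],cv2.COLOR_RGB2BGR).astype(int)
d=abs(a-b).max(-1)
print('vblock diff',d[130:162,208:248].mean(),'angle diff',d[98:133,248:276].mean(),'bench ref',d[300:330,60:100].mean())
print(ctrl.hand_in())
```

```text
green n 160 mid [ 648. -102.  156.] dir [ 0.34 -0.07 -0.94] tilt from vertical 20.4 ends [ 638. -100.  183.] [ 663. -105.  116.]
red n 79 mid [631. -81. 155.] dir [ 0.33 -0.09 -0.94] tilt from vertical 20.1 ends [625. -79. 173.] [646. -85. 114.]
brass  x   605 y   392 ztop   28 L  76 W  24 ang -79.2 n240
brass  x   535 y   427 ztop   51 L  74 W   7 ang  -8.5 n59
brass  x   532 y   410 ztop   50 L  76 W  32 ang  -9.0 n275
brass  x   478 y   385 ztop   31 L  95 W  27 ang -81.7 n318
white  x   818 y   498 ztop   33 L  38 W  21 ang  -0.3 n76
white  x   705 y   -84 ztop  123 L  81 W  67 ang  74.2 n55
white  x   526 y  -427 ztop   59 L  83 W  39 ang  -5.1 n462
white  x   444 y  -444 ztop   39 L  48 W  35 ang -79.9 n244
white  x   436 y  -402 ztop   24 L  39 W  34 ang -79.4 n170
red    x   653 y   -72 ztop  174 L  68 W  19 ang   5.2 n115
green  x   651 y   -90 ztop  183 L  38 W  17 ang  18.2 n68
vblock diff 3.7859375 angle diff 4.9826530612244895 bench ref 4.2716666666666665
the job is handed in; nothing more can be done
None
```

The bench is cleared and I handed the job in at about 52.7 s, well under the 208 s limit. No verdict was reported.

- **Offcuts:** five were present. The brass bar, flat bar and channel went into the left bin, which held the brass sample. The white step and block went into the right bin, which held the white sample. The channel rests on top of the brass sample and the block on top of the white one, both well below the rim.
- **Files:** both stand in the cup blade down and handle up. I gripped each handle end lightly so the blade swung down, then lowered it in.
- **Last checks:** nothing loose was left on the bench. All pieces and both files were unchanged over the last second. The V-block and angle plate areas look the same as at the start, within image noise.
- **Disagreement:** the red file's measured lean dropped from about 28° to 20° after green went in beside it. I put this down to green partly hiding it from the side camera, because its top end hadn't moved. Green leans about 20°.

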